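# Point the port selector at the load and latch it

### The job

On the white selector box, push the black pointer arm round with one finger until it points straight at the port that carries the tall finned load, then press the latch button on the box fully down and let it come up again. Do not press the button before the arm points there, do not pinch the arm between the fingers, and leave the load, the caps and the things lying around where they are.

Things in the scene. Friction and masses are not known exactly. Their poses are not given: they have to be found in the camera images.
- selector: White flat selector box fixed to the bench, 270 x 290 mm in its x and y, flat panel 45 mm above the bench; origin at bench level under the hub, its z up. Port studs stand on a circle of 118 mm radius about the hub, at 50 and 100 degrees (0.87 and 1.75 rad) either side of its -x direction; each stud carries the load or a cap.
- hub (a point): On the vertical pivot axis of the pointer arm, at panel height (45 mm above the bench). The arm turns up to 2.1 rad either way from the box's -x; it has no spring and stays where it is left by friction (about 0.1 N m, so 1 to 3 N of push).
- pointer: Black level bar with a white stripe, reaching 86 mm from the pivot axis: 12 mm wide out to 72 mm, then tapering to a blunt tip. Underside 12 mm, top 28 mm above the panel. Its round hub has 17 mm radius and is 30 mm high, on a fixed collar of 24 mm radius, 8 mm high. Origin on the pivot axis at the bar's mid height (65 mm above the bench); its own -x runs to the tip.
- aim (a point): The point the arm points at: on the arm's line, 118 mm from the pivot axis, beyond the tip (moves with the arm), 65 mm above the bench.
- load: The tall load: dark steel, four round fins of 40 mm diameter, 44 mm tall, standing loose over one of the port studs on the panel (stud 10 mm across, 10 mm high); origin at the centre of its underside, at panel height.
- cap1: Low plain dark steel blank cap, 22 mm diameter, 16 mm tall, loose over another stud; origin at the centre of its underside.
- cap2: As cap1, on another stud.
- cap3: As cap1, on another stud.
- latch (a joint): Travel of the latch button in m: 0 up, 0.006 fully down; a spring returns it; fully down takes 5 N.
- latch_top (a point): Centre of the top face of the round black latch button (28 mm diameter, in a grey housing of 44 mm diameter and 12 mm height), 22 mm above the panel when up; pressed straight down. It stands on the panel 85 mm from the hub along the box's +x, opposite the ports.
- wrench: Steel wrench, 160 mm, lying loose beside the box on its +y side; not to be disturbed.
- jar: Clear jar with black lid, 50 mm diameter, 60 mm tall, standing beside the box on its -y side; not to be disturbed.
- detector: Small grey detector with a brass plug, 95 x 40 x 28 mm, lying beside the box on its -y side; not to be disturbed.
Things that resemble listed ones, but are neither listed nor needed, are in the scene too. Leave any turquoise look-alike of the load alone.

How it is judged (in metres and radians):
On the way, in this order (a step that is already met when the one before it is completed fails the run):
1. the arm points at the load, the latch button still up (horizontal distance between aim and load below 0.012 m and value of joint latch below 0.002 m), for 0.2 s.
2. the latch button is pressed fully down while the arm points at the load (horizontal distance between aim and load below 0.012 m and value of joint latch above 0.0045 m), for 0.05 s.
At the end, for the whole second after the job is handed in: The arm rests pointing at the load (the point 118 mm out along its line lies within 12 mm of the load's centre, about 6 degrees), the load stands upright on its stud, and the latch button has been pressed at least 4.5 of its 6 mm and is up again (horizontal distance between aim and load below 0.012 m and angular speed of pointer below 0.05 rad/s and value of joint latch below 0.0015 m and angle between load's own z axis and vertical below 0.15 rad); the robot touches nothing.
It fails at once if the latch button is pressed (over 3 mm) while the arm does not point at the load (value of joint latch above 0.003 m and horizontal distance between aim and load above 0.014 m).
It fails at once if the arm is pinched between the fingers (contact force between the fingers and pointer above 1 N and y of the grasp point in the frame of pointer between -0.007 and 0.007 m and x of the grasp point in the frame of pointer between -0.1 and 0 m and z of the grasp point in the frame of pointer below 0.018 m).
It fails at once if the load or a cap is lifted or pushed off its place (over 10 mm) (distance of any of load, cap1, cap2, cap3 from where it was at the start of the episode above 0.01 m).
It fails at once if a bystander is moved or lifted (over 20 mm) (distance of any of wrench, jar, detector from where it was at the start of the episode above 0.02 m).
It also fails if it takes over 45 s, if anything falls off the work surface, if the arm or the gripper's body presses on something with over 40 N, if the wrist force passes 120 N, or if a joint passes its speed limit or range.

### The arm

A 7-joint arm with a two-finger parallel gripper is mounted at the origin on the work surface. World frame = base frame: x ahead of the robot, y to its left, z up, the work surface at z = 0. Lengths are in m, angles in degrees, forces in N, time in s.
With the tool pointing down it reaches from about 0.4 to 0.9 m from the base axis. Payload 5.5 kg.
Tool frame: the origin (TCP) lies between the finger pads; the fingertips stand 17 mm ahead of it and the grasp point (between the pads) lies 2 mm behind it (ctrl.tips_ahead is the distance from the TCP to the fingertips, in m); z points along the fingers, y is the line along which they close (so a half turn about z gives the same grasp; the last joint's range is limited). The gripper opens to 85 mm and grips with 20 to 120 N. Pads are 22 mm wide; open, the fingers measure 114 mm over their backs; the gripper's body (76 mm by 85 mm) begins 54 mm behind the grasp point. The pads swing forward as they close: fully open they stand 13 mm farther back than shut.
Start: joints at [91.799, 28.699, -24.465, 88.831, 12.651, 65.22, -12.049], TCP at [0.149, -0.633, 0.248] pointing down, gripper open.
Joint ranges: [-164.97, 164.97], [-17.58, 116.51], [-87.97, 89.64], [11.32, 138.91], [-80.73, 260.73], [10.89, 115.49], [-147.41, 147.41]. Speed limits (degrees/s): [147.25, 147.25, 180, 180, 180, 180, 180].

### API

Orientations are given as a 3x3 rotation matrix whose columns are the frame's x, y, z axes.
In Python, from rig import ctrl gives the robot as it stands.
- The arm moves only by the tool drive_tool, never from a script. Its argument "moves" is a list of rows, each a list of 4 numbers: the shift along the tool's x, y, z as a fraction of full scale, then the turn about the tool's z as a fraction of full scale. A call has 1 to 12 rows; each row shifts and turns the commanded pose from where the row before left it, along the tool's axes as they then stand; what a row does not reach is not made up. Full scale, the value 1, is 0.15 m for a shift and 360 degrees for a turn. A row lasts 1/8 s, in which the tool goes at most 62.5 mm and 10.7 degrees, less where a joint would pass 70% of its speed; a pose out of reach is approached as far as the arm can. A call with a number of a shift or a turn outside -1 to 1 is refused whole. A call with a gripper value outside its range is refused whole. "grip" is the closure, from 0 (fully open) to 1 (shut), set as the call begins (left out, the last holds). The fingers move at their own pace and stop on an object; "force" is the grip in N (left out, the last holds). Time passes only in rows, so rows that do not move let the fingers close. It gives the time, the measured TCP pose, the force, the opening and the grip force at its end, in the units of the state.
- ctrl.read_state(): the state, without advancing time (a new reading comes with each control period).
- ctrl.grab_frame(name): name is "side" or "top" or "wrist"; returns a dict with "color" (400x640x3 uint8, red, green, blue), "mtx" (3x3 intrinsics, pixels), "R" (3x3) and "t" (3): a world point X has camera coordinates R X + t. Camera axes: x right, y down, z forward; pixel columns grow to the right and rows downward; lengths in m; the calibration is good to about 2 mm. A picture is of the moment at which its call begins. There is no depth.
- ctrl.hand_in(): hands the job in; it is judged then, once.
Trained networks look in a picture, given as the dict that the camera call returned (one of the last four; its "shot" number tells which), for a name from the list of things; names that differ only in an ending like _2 or _b are one class to them, and where a whole thing is asked for, a point or a joint stands for the part that bears it (a point fixed in the world has none). Each returns a list of dicts, best first, with "score" (0 to 1); they miss things now and then, are a little off and sometimes report something else, mostly with a low value. They report only what shows in the picture. A call takes as long as a camera call. They do not tell look-alikes from the thing itself.
- ctrl.trace(name, picture): "mask" (400x640 bool, what is visible of it).
- ctrl.landmark_of(name, picture): "location" ([x, y, z] in m, in the coordinates of the camera as it stood for that picture, good to about 4 mm: a listed point, or the origin of a listed thing).
The state is a dict: "t": time; "qpos": joint angles; "dq": joint speeds; "effort": joint torques, N m; "tcp_pos": TCP position; "ee_rot": TCP orientation; "force": force on the tool from outside, world axes, zero at the start; "torque": the same for the moment, N m; "opening": finger opening in m; "finger_force": force on a finger pad.
Only numpy, scipy, OpenCV 4.12 (cv2) and the standard library are available. Lean on these libraries where they do the work, as an engineer would, in place of code of your own. Each camera call takes 0.05 s, during which the arm holds its last target. There are 200 camera calls.

## Working session

There is one attempt and no reset: what is moved stays moved. The work goes in short steps, Python scripts to look and compute and a tool call to move; the robot and the scene stay as the last step left them, time stands still between calls to the robot, and variables do not carry over. Pictures are saved under pics/ and viewed, at most 10 in all, crops included, and the job is handed in when it is done.

Besides the shell and the picture viewer there is one more tool, called after ">>>" in YAML: its name, and indented under it one key for each argument. drive_tool: Moves the arm, as the interface text tells. Its arguments: {"type":"object","properties":{"moves":{"type":"array","items":{"type":"array","items":{"type":"number"}}},"grip":{"type":"number"},"force":{"type":"number"}},"required":["moves"]}

```bash
mkdir -p pics; cat > h.py <<'E'
import numpy as np, cv2
from rig import ctrl
def world(p,loc): return np.array(p["R"]).T@(np.array(loc)-np.array(p["t"]))
def proj(p,X):
    c=np.array(p["R"])@np.array(X)+np.array(p["t"]); u=np.array(p["mtx"])@c; return (u[:2]/u[2]).round(0)
E
python3 - <<'E'
from h import *
ims=[]
for n in ["top","side"]:
    p=ctrl.grab_frame(n); cv2.imwrite(f"pics/{n}0.png",p["color"][:,:,::-1])
    for k in ["selector","hub","pointer","aim","load","cap1","latch_top","jar","detector","wrench"]:
        for d in ctrl.landmark_of(k,p)[:4]:
            w=world(p,d["location"]); print(n,k,round(d["score"],2),w.round(3),proj(p,w))
s=ctrl.read_state(); print(s["t"],s["tcp_pos"],s["ee_rot"])
E
```

```text
top selector 0.72 [ 0.57 -0.02  0.  ] [334. 178.]
top hub 0.78 [ 0.572 -0.015  0.047] [333. 175.]
top pointer 0.77 [ 0.567 -0.02   0.063] [336. 177.]
top load 0.72 [ 0.37  -0.061 -0.   ] [350. 255.]
top load 0.7 [ 0.359 -0.133  0.001] [378. 259.]
top cap1 0.57 [ 0.578 -0.133  0.047] [381. 173.]
top cap1 0.54 [0.602 0.096 0.046] [288. 163.]
top cap1 0.46 [0.505 0.079 0.048] [295. 202.]
top cap1 0.26 [ 0.655 -0.026  0.063] [338. 141.]
top latch_top 0.41 [ 0.652 -0.027  0.067] [339. 141.]
top jar 0.7 [ 0.451 -0.211  0.003] [408. 224.]
top detector 0.57 [ 0.632 -0.259 -0.003] [424. 155.]
top wrench 0.97 [0.603 0.185 0.001] [255. 165.]
top wrench 0.2 [ 0.484 -0.096  0.048] [366. 211.]
top wrench 0.19 [ 0.654 -0.029  0.064] [339. 141.]
side selector 0.73 [ 0.568 -0.019 -0.002] [319. 198.]
side selector 0.45 [ 0.6    0.186 -0.   ] [264. 267.]
side hub 0.58 [ 0.566 -0.019  0.041] [320. 185.]
side pointer 0.71 [ 0.571 -0.015  0.064] [318. 179.]
side pointer 0.18 [ 0.45  -0.217  0.002] [396. 152.]
side load 0.79 [ 0.356 -0.14  -0.001] [426. 187.]
side load 0.63 [ 0.367 -0.065  0.005] [413. 208.]
side load 0.57 [0.601 0.184 0.001] [264. 266.]
side cap1 0.61 [ 0.575 -0.137  0.043] [336. 147.]
side cap1 0.6 [0.599 0.099 0.043] [283. 221.]
side cap1 0.58 [0.501 0.081 0.049] [332. 228.]
side latch_top 0.63 [ 0.655 -0.028  0.065] [284. 163.]
side jar 0.67 [ 0.45  -0.214  0.003] [395. 153.]
side detector 0.71 [ 0.635 -0.258 -0.002] [330. 122.]
1.1 [ 0.14936118 -0.63258304  0.24829321] [[ 9.73243522e-01  2.29776078e-01  1.94344766e-05]
 [ 2.29776077e-01 -9.73243522e-01  2.76994746e-05]
 [ 2.52791551e-05 -2.24927564e-05 -9.99999999e-01]]
```

View pics/top0.png

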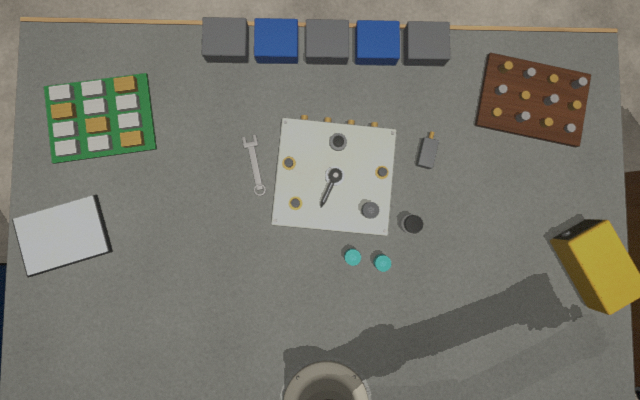

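View pics/side0.png

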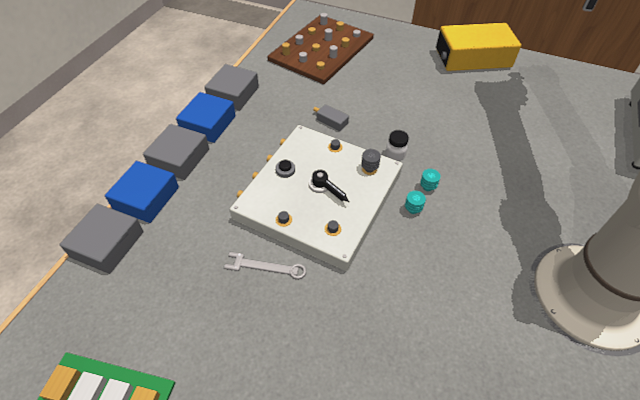

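The top view shows the dark finned load at pixel (370,210), close to (0.484, -0.100). The hub is at (335,175), the pointer tip at (322,205) and the latch at (338,141). The turquoise look-alikes at (352,257) and (383,263) are off the box. The box yaw is about -6°, so the load's port lies at about 224° world. The arm points at about 157° and has to turn about 67° counter-clockwise, pushed from its +y side.

>>> drive_tool:
  moves:
    - [0.25,-0.272,0,0]
    - [0.25,-0.272,0,0]
    - [0.25,-0.272,0,0]
    - [0.25,-0.272,0,0]
    - [0.25,-0.272,0,0]
    - [0.25,-0.272,0,0]
    - [0.25,-0.272,0,0]
    - [0.25,-0.272,0,0]
    - [0.25,-0.272,0,0]
    - [0.25,-0.272,0,0]
    - [0.25,-0.272,0,0]
    - [0.25,-0.272,0,0]
  grip: 1

```text
t: 2.6
tcp_pos: [0.4757, -0.0514, 0.2488]
ee_rot: [[0.973, 0.229, 0.001], [0.229, -0.973, -0.001], [0.001, 0.001, -1.0]]
force: [1.0, -0.5, 0.1]
opening: -0.0001
finger_force: 0.0
```

>>> drive_tool:
  moves:
    - [0.24,-0.265,0,0]
    - [0.24,-0.265,0,0]
    - [0,0,0,0.025]
    - [0,0,0,0.025]
    - [0,0,0,0.025]
    - [0,0,0,0.025]
    - [0,0,0,0]
    - [0,0,0,0]

```text
t: 3.6
tcp_pos: [0.5267, 0.0412, 0.2484]
ee_rot: [[0.924, -0.383, 0.0], [-0.383, -0.924, -0.0], [0.0, 0.0, -1.0]]
force: [0.0, -0.2, -0.4]
opening: 0.0002
finger_force: 0.0
```

```bash
cat > look.py <<'E'
import sys
from h import *
tag=sys.argv[1]
R=[]
for n in sys.argv[2:]:
    p=ctrl.grab_frame(n); cv2.imwrite(f"pics/{n}{tag}.png",p["color"][:,:,::-1])
    for k in ["hub","aim","load","latch_top"]:
        for d in ctrl.landmark_of(k,p)[:3]:
            w=world(p,d["location"]); print(n,k,round(d["score"],2),w.round(4),proj(p,w))
    h=np.array([.569,-.018])
    m=ctrl.trace("pointer",p)
    if m:
        # stripe/bar direction: unproject mask pixels to z=.073
        v,u=np.nonzero(m[0]["mask"]); K=np.array(p["mtx"]);Rm=np.array(p["R"]);C=-Rm.T@np.array(p["t"])
        ray=Rm.T@np.linalg.inv(K)@np.vstack([u,v,np.ones(len(u))])
        X=(C[:,None]+ray*((.070-C[2])/ray[2]))[:2].T
        r=np.linalg.norm(X-h,axis=1); f=X[(r>.035)&(r<.09)].mean(0)-h
        print(n,"pointer ang",np.degrees(np.arctan2(f[1],f[0]))%360,m[0]["score"],r.max())
s=ctrl.read_state(); print(s["t"],s["tcp_pos"].round(4) if hasattr(s["tcp_pos"],'round') else s["tcp_pos"],s["ee_rot"][:2])
E
python3 look.py 1 wrist top
```

```text
wrist hub 0.6 [ 0.5685 -0.0142  0.0442] [358. 113.]
wrist hub 0.5 [0.6032 0.095  0.0443] [236. 124.]
wrist load 0.85 [ 0.3692 -0.0658 -0.0046] [453. 252.]
wrist load 0.85 [ 3.563e-01 -1.388e-01  3.000e-04] [517. 241.]
wrist load 0.77 [ 0.4864 -0.1028  0.0438] [474. 158.]
wrist latch_top 0.65 [ 0.6587 -0.0279  0.0664] [337.   0.]
wrist pointer ang 156.4467197686381 0.6 0.07962417361695504
4.2 [0.5266 0.0412 0.2483] [[ 9.22472872e-01 -3.86061912e-01  2.04434727e-05]
 [-3.86061912e-01 -9.22472872e-01 -2.80236178e-06]]
```

View pics/wrist1.png

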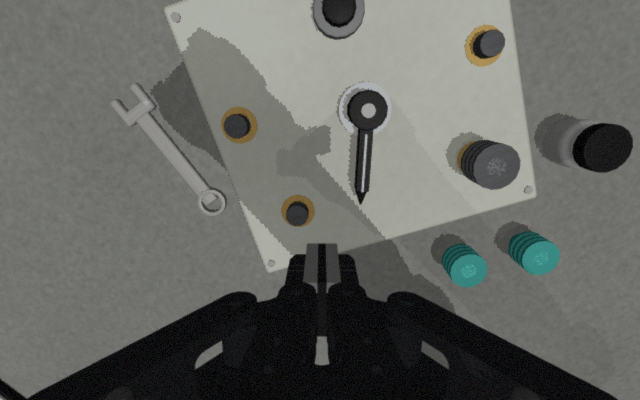

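The wrist view shows the pointer from the hub at (368,110) to the tip at (362,200). The closed fingertips at (322,250) are clear on its +y side, and the load is at (490,165).

>>> drive_tool:
  moves:
    - [0,0,0.28,0]
    - [0,0,0.28,0]
    - [0,0,0.28,0]
    - [0,0,0.28,0]
    - [0,0,0.01,0]
    - [0,0,0,0]
    - [0,0,0,0]

```text
t: 5.08
tcp_pos: [0.5282, 0.0414, 0.0807]
ee_rot: [[0.922, -0.386, 0.003], [-0.386, -0.922, 0.0], [0.003, -0.001, -1.0]]
force: [0.5, 0.2, 0.3]
opening: -0.0
finger_force: 0.0
```

>>> drive_tool:
  moves:
    - [0,0.04,0,0]
    - [0,0.04,0,0]
    - [0,0.04,0,0]
    - [-0.0115,0.044,0,-0.0167]
    - [-0.0115,0.044,0,-0.0167]
    - [-0.0115,0.044,0,-0.0167]
    - [-0.0115,0.044,0,-0.0167]
    - [-0.0115,0.044,0,-0.0167]
    - [-0.0115,0.044,0,-0.0167]
    - [-0.0115,0.044,0,-0.0167]
    - [-0.0115,0.044,0,-0.0167]
    - [0,0,0,0]

```text
t: 6.58
tcp_pos: [0.5046, -0.0271, 0.0787]
ee_rot: [[0.904, 0.426, -0.0], [0.426, -0.904, 0.0], [-0.0, -0.0, -1.0]]
force: [0.2, -0.1, 0.1]
opening: -0.0003
finger_force: 0.0
```

```bash
python3 look.py 2 wrist side
```

```text
wrist hub 0.98 [ 0.5722 -0.0154  0.0425] [359. 111.]
wrist pointer ang 207.00029637346756 0.66 0.07481913838204879
side hub 0.85 [ 0.5654 -0.0152  0.0412] [320. 187.]
side load 0.7 [ 0.3667 -0.0661  0.005 ] [413. 208.]
side load 0.54 [ 0.4829 -0.1038  0.0448] [370. 168.]
side pointer ang 200.05651776285458 0.84 0.052900272847984195
7.175 [ 0.5048 -0.0262  0.0788] [[ 9.03503990e-01  4.28579674e-01  5.52364487e-05]
 [ 4.28579677e-01 -9.03503988e-01 -6.66792236e-05]]
```

View pics/wrist2.png

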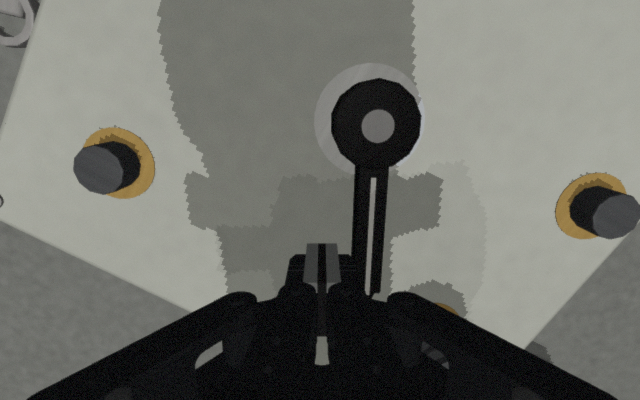

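The wrist view shows the pointer running parallel to the tool, from the hub at (377,123) down to (375,295), with the finger against its left side. It's at about 206°, so about 18° remain to reach 224°.

>>> drive_tool:
  moves:
    - [-0.0115,0.044,0,-0.0167]
    - [-0.0115,0.044,0,-0.0167]
    - [-0.0115,0.044,0,-0.0167]
    - [0,0,0,0]
    - [0,-0.06,0,0]
    - [0,-0.06,0,0]
    - [0,0,-0.3,0]
    - [0,0,-0.35,0]
    - [0,0,-0.2,0]
    - [0,0,0,0]
    - [0,0,0,0]

```text
t: 8.55
tcp_pos: [0.4974, -0.0327, 0.2055]
ee_rot: [[0.726, 0.687, -0.001], [0.687, -0.726, -0.001], [-0.001, -0.0, -1.0]]
force: [0.4, -0.2, -0.8]
opening: 0.0
finger_force: 0.0
```

```bash
python3 look.py 3 wrist side
```

```text
wrist hub 0.78 [ 0.5701 -0.0159  0.0458] [367. 108.]
wrist hub 0.56 [ 5.716e-01 -2.120e-02  1.000e-04] [366. 109.]
wrist load 0.84 [ 0.4895 -0.1038  0.0431] [371. 243.]
wrist load 0.73 [ 0.3674 -0.0632 -0.0038] [259. 277.]
wrist latch_top 0.72 [ 0.6576 -0.0296  0.0618] [471.  30.]
wrist pointer ang 223.62838684459197 0.62 0.08397529392752169
side hub 0.82 [ 0.5645 -0.0169  0.0395] [320. 187.]
side load 0.96 [ 0.3671 -0.0658  0.0052] [413. 208.]
side load 0.85 [ 0.483  -0.102   0.0449] [369. 169.]
side load 0.81 [ 0.3555 -0.1378 -0.0006] [426. 188.]
side latch_top 0.69 [ 0.6543 -0.0283  0.0669] [284. 162.]
side pointer ang 218.06379764952854 0.62 0.08257829926529965
9.15 [ 0.4983 -0.0327  0.2062] [[ 7.26361901e-01  6.87312437e-01 -4.46777907e-05]
 [ 6.87312436e-01 -7.26361890e-01  1.43430154e-04]]
```

View pics/wrist3.png

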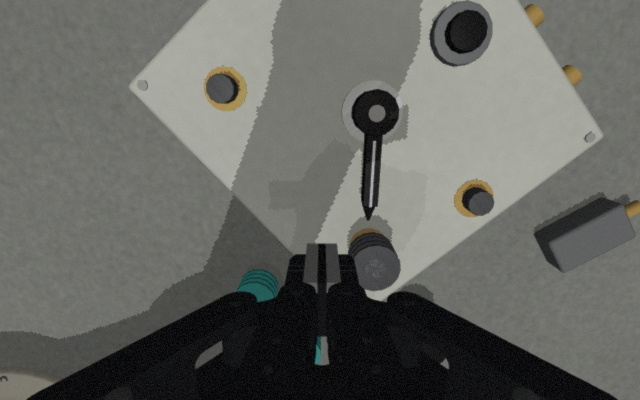

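```bash
python3 - <<'E'
from h import *
p=ctrl.grab_frame("wrist")
K=np.array(p["mtx"]);R=np.array(p["R"]);C=-R.T@np.array(p["t"])
def un(u,v,z):
    r=R.T@np.linalg.inv(K)@[u,v,1]; return (C+r*(z-C[2])/r[2])[:2]
h=un(377,113,.075);t=un(368,216,.065);l=un(376,267,.089);b=un(482,202,.061);q=un(467,32,.067)
for n,x in dict(tip=t,load=l,cap=b,latch=q).items():
    d=x-h; print(n,x.round(4),np.linalg.norm(d).round(4),np.degrees(np.arctan2(d[1],d[0]))%360)
print(h)
s=ctrl.read_state();print(s["tcp_pos"],s["ee_rot"].T@(np.r_[q,0]-np.r_[s["tcp_pos"][:2],0]))
E
```

```text
tip [ 0.51   -0.0757] 0.0825 221.96288317847618
load [ 0.4884 -0.1022] 0.1163 224.54230425214968
cap [ 0.5825 -0.1367] 0.1166 275.46743805800054
latch [ 0.6538 -0.0279] 0.0828 354.91963618832864
[ 0.57134508 -0.02057286]
[ 0.49832035 -0.03270706  0.20629377] [1.16264729e-01 1.03392038e-01 5.74559439e-06]
```

Pointer is at about 223° and the load at about 224.5°, which is roughly 3 mm off at the aim point and well within tolerance. Next is the latch.

>>> drive_tool:
  moves:
    - [0.194,0.174,0,0]
    - [0.194,0.174,0,0]
    - [0.194,0.174,0,0]
    - [0.194,0.174,0,0]
    - [0,0,0.2,0]
    - [0,0,0.2,0]
    - [0,0,0.2,0]
    - [0,0,0.15,0]
    - [0,0,0.02,0]
    - [0,0,0,0]
    - [0,0,0,0]

```text
t: 10.58
tcp_pos: [0.6556, -0.0284, 0.0922]
ee_rot: [[0.726, 0.687, 0.002], [0.687, -0.726, -0.0], [0.002, 0.002, -1.0]]
force: [0.1, 0.2, 1.4]
opening: -0.0
finger_force: 0.0
```

>>> drive_tool:
  moves:
    - [0,0,0.03,0]
    - [0,0,0.02,0]
    - [0,0,0.02,0]
    - [0,0,0.02,0]
    - [0,0,0,0]
    - [0,0,0,0]
    - [0,0,0,0]

```text
t: 11.45
tcp_pos: [0.6549, -0.0287, 0.0781]
ee_rot: [[0.727, 0.687, 0.001], [0.687, -0.727, -0.001], [-0.0, 0.001, -1.0]]
force: [-1.9, -0.9, 7.3]
opening: 0.0002
finger_force: 3.7
```

>>> drive_tool:
  moves:
    - [0,0,0.01,0]
    - [0,0,0.01,0]
    - [0,0,0,0]
    - [0,0,0,0]
    - [0,0,0,0]

```text
t: 12.08
tcp_pos: [0.655, -0.0287, 0.0778]
ee_rot: [[0.727, 0.687, 0.001], [0.687, -0.727, -0.002], [-0.001, 0.002, -1.0]]
force: [-9.2, -2.9, 25.0]
opening: 0.0002
finger_force: 12.2
```

>>> drive_tool:
  moves:
    - [0,0,-0.1,0]
    - [0,0,-0.3,0]
    - [0,0,-0.3,0]
    - [0,0,-0.3,0]
    - [0,0,0,0]
    - [0,0,0,0]
    - [0,0,0,0]

```text
t: 12.95
tcp_pos: [0.6536, -0.0289, 0.2225]
ee_rot: [[0.726, 0.687, -0.003], [0.687, -0.726, 0.0], [-0.002, -0.002, -1.0]]
force: [-0.6, 0.1, -0.7]
opening: 0.0002
finger_force: 0.0
```

```bash
python3 look.py 4 side
```

```text
side load 0.83 [ 0.4847 -0.1037  0.0454] [369. 168.]
side load 0.81 [ 0.3527 -0.1407  0.0015] [427. 187.]
side load 0.7 [ 0.3679 -0.0647  0.0062] [413. 208.]
side latch_top 0.71 [ 0.6538 -0.0301  0.0682] [285. 161.]
side pointer ang 218.30354288673803 0.71 0.0795568875401334
13.25 [ 0.6544 -0.0285  0.2238] [[ 7.26307909e-01  6.87369109e-01 -7.27620752e-04]
 [ 6.87369425e-01 -7.26307904e-01  3.19779672e-04]]
```

View pics/side4.png

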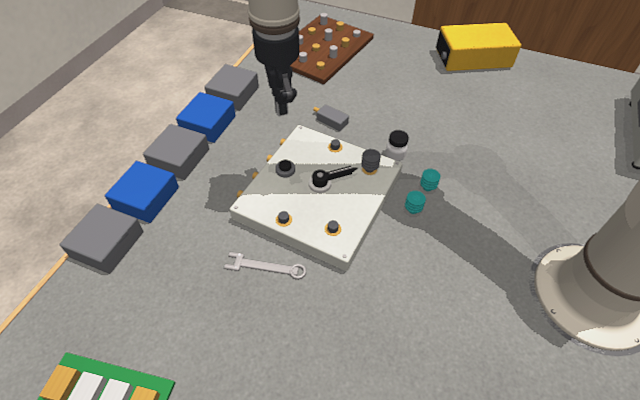

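The side view shows the pointer aimed at the load at (370,165). The button at (285,163) is up again, and the tool is clear of everything. The press reached a hard stop: 25 N with no further travel.

```bash
python3 -c "from rig import ctrl; print(ctrl.hand_in())"
```

```text
the job is handed in; nothing more can be done
None
```

I handed the job in: the pointer arm rests within about 3 degrees of the finned load by camera (6 allowed), the latch was pressed to its stop and came back up, and nothing else was seen to move; no verdict came back.

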